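# Slide a block into the holding nest and latch it

## Task

The plain round steel block has to be held in the open-fronted nest for work on its bore. With the fingertips only, push it along the bench through the narrow gap between the nest's two guide pads until it is right home against the vee at the back, then push the swing latch fully shut across the gap behind it. Push gently, never pinch or lift the block, and leave the other parts lying where they are.

Things in the scene. Friction and masses are not known exactly. Their poses are not given: they have to be found in the camera images.
- spider_block: the work: plain light-grey steel round block standing upright, smooth side 54 mm in diameter, 36 mm high, about 0.55 kg, a bore down its middle and two cross bores in its side. Origin: centre of its underside, on the bench (z = 0); z up. It slides on the bench, and how it is turned does not matter.
- nest: the holding nest: low grey-painted and bare steel jig fixed to the bench, open below so the block slides on the bench top. Origin: at bench level, where the underside's centre of a fully home block lies. Work enters along its +x; z up. Side arms x -58 to +55, y 34 to 78 mm either side, 16 mm high, screw heads to 24 mm. A steel vee 30 mm high (screws to 35) behind the origin stops the block.
- nest_gap (a point): centre of the gap at bench level, at x = -44.5 mm in the nest's frame, same axes. Two steel guide pads, 27 mm long and 16 mm high, stand with their faces at y = +28 and -28 mm: 56 mm for the 54 mm block. Their front ends, 19.5 mm before this point, are rounded with 6 mm radius as a lead-in.
- latch (a joint): swing latch angle, rad: 0 shut against a stop (bar points to the nest's +y, across the gap, 2.5 mm behind a home block), 2.3 fully open, starts at 1.7 to 2.2. Opening turns it counter-clockwise from above: at 1.57 it points to the nest's -x. Light friction, under 1 N at the pin, keeps it where it is left.
- latch_pivot (a point): latch pivot at bench level, at x = -36, y = -48 mm in the nest's frame; upright axis, screw head to 32 mm. The latch is a flat dark bar 13 mm wide, reaching 98 mm from the pivot, 18 to 25 mm above the bench.
- latch_pin (a point): upright round steel pin near the free end of the latch bar to push it by: 12 mm in diameter, from 25 to 52 mm above the bench, 84 mm from the pivot. The point lies on the pin's axis at 40 mm.
- bevel_gear: bystander: dark toothed bevel gear lying flat, 56 mm in diameter, 26 mm high; origin under its centre
- bearing_cone: bystander: tapered roller bearing, 66 mm in diameter, 30 mm high; origin under its centre
- cross_shaft: bystander: bright steel shaft lying down, 105 mm long, 21 mm thick; origin under its middle, length along its y
- oil_seal: bystander: brown and black ring seal lying flat, 67 mm in diameter, 16 mm high; origin under its centre
Mind the look-alikes: they are no part of the job. What is shaped like the spider_block but orange is not meant.

How it is judged:
On the way, in this order (a step that is already met when the one before it is completed fails the run):
1. the block is home against the vee while the latch is still open (horizontal distance between spider_block and nest below 0.005 m and value of joint latch above 0.6 rad), for 0.2 s.
2. the latch is shut behind the block (value of joint latch below 0.07 rad and horizontal distance between spider_block and nest below 0.006 m), for 0.2 s.
At the end, for the whole second after the job is handed in: the block stands flat at rest in the nest, its centre within 6 mm of the home point, with the latch shut (within 0.07 rad of its stop) (all of step 2 and angle between spider_block's own z axis and vertical below 0.06 rad and height (world z) of spider_block below 0.004 m and linear speed of spider_block below 0.01 m/s); the robot touches nothing.
It fails at once if the block is lifted off the bench (height (world z) of spider_block above 0.008 m).
It fails at once if the block is pinched or pressed hard by the fingers (contact force between the fingers and spider_block above 35 N).
It fails at once if the block is tipped (angle between spider_block's own z axis and vertical above 0.25 rad).
It fails at once if a bystander (gear, roller bearing, shaft or seal) is moved by more than 25 mm (distance of any of bevel_gear, bearing_cone, cross_shaft, oil_seal from where it was at the start of the episode above 0.025 m).
It also fails if it takes over 64 s, if anything falls off the work surface, if the arm or the gripper's body presses on something with over 40 N, if the wrist force passes 120 N, or if a joint passes its speed limit or range.

## Robot

A 7-joint arm with a two-finger parallel gripper is mounted at the origin on a cart in front of the work surface, level with it; the furniture and walls round the work are solid. World frame = base frame: x ahead of the robot, y to its left, z up, the work surface at z = 0. Lengths are in m, angles in rad, forces in N, time in s.
With the tool pointing down it reaches from about 0.425 to 0.875 m from the base axis. Payload 9.9 kg.
Tool frame: the origin (TCP) lies at the very end of the fingers, on their centre line; the grasp point (between the pads) lies 19 mm behind it; z points along the fingers, y is the direction in which the jaws open and shut (so a half turn about z gives the same grasp; the last joint's range is limited). The gripper opens to 85 mm and grips with 20 to 120 N. Pads are 22 mm wide; open, the fingers measure 114 mm over their backs; the gripper's body (76 mm by 85 mm) begins 54 mm behind the grasp point. The pads swing forward as they close: fully open they stand 13 mm farther back than shut.
Start: joints at [-1.422, 0.576, 0.025, 1.437, -0.015, 1.129, -0.057], TCP at [0.156, 0.657, 0.231] pointing down, gripper open.
Joint ranges: [-2.76, 2.76], [-0.34, 2.15], [-1.52, 1.57], [0.19, 2.46], [-1.09, 4.23], [0.17, 1.99], [-2.82, 2.82]. Speed limits (rad/s): [2.22, 2.22, 3.01, 3.01, 3.14, 3.14, 3.14].

## Interface

Orientations are given as a 3x3 rotation matrix whose columns are the frame's x, y, z axes.
In Python, from bench import bot, cams gives the robot as it stands.
- The arm moves only by the tool apply_moves, never from a script. Its argument "steps" is a list that holds one entry, the list of rows, each a list of 4 numbers: the shift along the tool's x, y, z scaled (see below), then the turn about the tool's z scaled (see below). A call has 1 to 5 rows; each row is the pose to reach, as a shift and turn from the pose commanded when the call began, along the tool's axes at that moment; what a row does not reach only later rows make up. The controller multiplies each number of a shift by 250 mm and each number of a turn by 120 degrees. A row lasts 1/8 s, in which the tool goes at most 62.5 mm and 10.7 degrees, less where a joint would pass 70% of its speed; a pose out of reach is approached as far as the arm can. A call with a number of a shift or a turn outside -1 to 1 is refused whole. A call with a gripper value outside its range is refused whole. "jaw" is the closure, from -1 (fully open) to 1 (shut), set as the call begins (left out, the last holds). The fingers move at their own pace and stop on an object; "grip_force" is the grip in N (left out, the last holds). Time passes only in rows, so rows that repeat a pose let the fingers close. It gives the time, the measured TCP pose, the force and the opening at its end, in the units of the state.
- bot.get_obs(): the state, without advancing time (a new reading comes with each control period).
- cams.get_image(name): name is "scene" or "top" or "wrist"; returns a dict with "color" (384x512x3 uint8, red, green, blue), "K" (3x3 intrinsics, pixels), "k1" (the pictures are not rectified: a ray, as slopes to the right and down, at radius r is drawn at 1 + k1 r^2 times it, then the intrinsics apply), "rvec" (rotation vector, rad) and "tvec" (3), from world to camera coordinates, as OpenCV has them; the wrist camera has in their place "hand_eye" (4x4, takes a point from camera to tool coordinates, whose origin is the TCP and whose axes are the flange's). Camera axes: x right, y down, z forward; pixel columns grow to the right and rows downward; lengths in m; the calibration is good to about 2 mm. A picture is of the moment at which its call begins: read the wrist's pose just before it. There is no depth.
- bot.hand_in(): hands the job in, once; it reports no verdict.
The state is a dict: "clock": time; "joint_positions": joint angles; "dq": joint speeds; "joint_efforts": joint torques, N m; "position": TCP position; "orientation": TCP orientation; "force": force on the tool from outside, world axes, zero at the start; "torque": the same for the moment, N m; "opening": opening from 0.0 (shut) to 1.0 (fully open).
Only numpy, scipy, OpenCV 4.12 (cv2) and the standard library are available. Lean on these libraries where they do the work, as an engineer would, in place of code of your own. Each camera call takes 0.05 s, during which the arm holds its last target.

## Working session

There is one attempt and no reset: what is moved stays moved. The work goes in short steps, Python scripts to look and compute and a tool call to move; the robot and the scene stay as the last step left them, time stands still between calls to the robot, and variables do not carry over. Pictures are saved under pics/ and viewed, and the job is handed in when it is done.

Besides the shell and the picture viewer there is one more tool, called in YAML: its name, and indented under it one key for each argument. apply_moves: Moves the arm, as the interface text tells. Its arguments: {"type":"object","properties":{"steps":{"type":"array"},"jaw":{"type":"number"},"grip_force":{"type":"number"}},"required":["steps"]}

```bash
ls; mkdir -p pics; cat > h.py <<'E'
import numpy as np, cv2
from bench import bot, cams
def snap(n,fn):
    o=bot.get_obs(); im=cams.get_image(n)
    cv2.imwrite('pics/'+fn,im['color'][:,:,::-1]); return o,im
def pix2world(im,uv,z,o=None):
    K=im['K'];k1=im['k1']
    d=np.array([(uv[0]-K[0,2])/K[0,0],(uv[1]-K[1,2])/K[1,1]])
    r=np.linalg.norm(d);s=r
    for _ in range(30): s=r/(1+k1*s*s)
    d=d*(s/r if r>0 else 1); d=np.array([d[0],d[1],1])
    if 'rvec' in im:
        R=cv2.Rodrigues(np.array(im['rvec'],float))[0];t=np.array(im['tvec'],float).ravel()
        c=-R.T@t; w=R.T@d
    else:
        H=np.array(im['hand_eye']);R=np.array(o['orientation']);p=np.array(o['position'])
        c=R@H[:3,3]+p; w=R@H[:3,:3]@d
    return c+w*(z-c[2])/w[2]
def world2pix(im,P,o=None):
    P=np.array(P,float)
    if 'rvec' in im:
        R=cv2.Rodrigues(np.array(im['rvec'],float))[0];t=np.array(im['tvec'],float).ravel()
        c=R@P+t
    else:
        H=np.array(im['hand_eye']);R=np.array(o['orientation']);p=np.array(o['position'])
        q=R.T@(P-p); c=H[:3,:3].T@(q-H[:3,3])
    x=c[:2]/c[2]; x=x*(1+im['k1']*(x@x)); K=im['K']
    return np.array([K[0,0]*x[0]+K[0,2],K[1,1]*x[1]+K[1,2]])
E
python3 - <<'E'
from h import *
for n in ['scene','top','wrist']:
    o,im=snap(n,n+'0.png'); print(n,im['k1'],im['K'])
print(o)
E
```

```text
pics
scene -0.13279379397425253 [[442.40211758   0.         255.00972603]
 [  0.         442.40211758 189.88342215]
 [  0.           0.           1.        ]]
top -0.17846716392754097 [[482.93592064   0.         258.96502753]
 [  0.         482.93592064 186.90863383]
 [  0.           0.           1.        ]]
wrist -0.06998470242343091 [[312.57681393   0.         256.08087785]
 [  0.         312.57681393 192.25508939]
 [  0.           0.           1.        ]]
{'clock': 0.1, 'joint_positions': array([-1.4217601 ,  0.57641987,  0.02484707,  1.43782091, -0.01498241,
        1.12904809, -0.05647088]), 'dq': array([ 3.07117817e-04, -2.76394088e-03,  2.60732858e-03, -1.68226319e-03,
       -1.99032267e-03,  5.73580729e-05,  5.85735611e-04]), 'joint_efforts': array([ 5.67129435e-03, -7.67304182e+01,  2.25800514e+00, -2.86606085e+01,
        1.60088169e-02,  8.66680319e-03, -8.06435537e-06]), 'position': array([0.15565038, 0.6563766 , 0.23054894]), 'orientation': array([[-9.73031913e-01,  2.30670392e-01, -2.58300989e-04],
       [ 2.30670519e-01,  9.73030777e-01, -1.48940847e-03],
       [-9.22276247e-05, -1.50882440e-03, -9.99998857e-01]]), 'force': array([ 0.30626105, -0.13909381,  1.19402351]), 'torque': array([-0.0225715 ,  0.01460033, -0.0353446 ]), 'opening': 0.9972008010667496}
```

View pics/scene0.png

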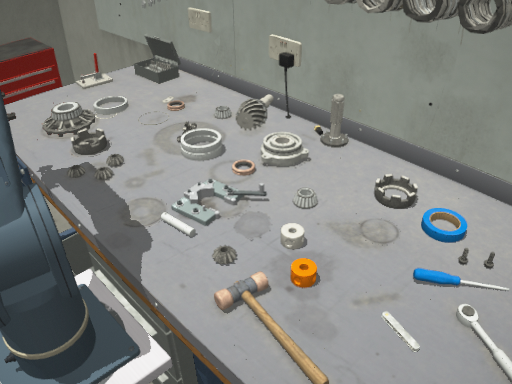

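View pics/top0.png

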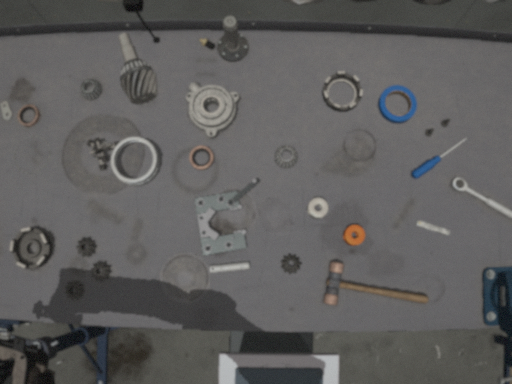

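View pics/wrist0.png

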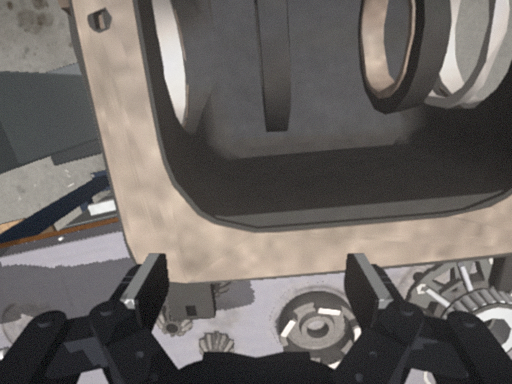

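```bash
python3 - <<'E'
from h import *
o,im=snap('top','top1.png')
a=im['color'][:,:,::-1][150:290,170:370]
cv2.imwrite('pics/topz.png',cv2.resize(a,None,fx=4,fy=4,interpolation=cv2.INTER_CUBIC))
for uv in [(222,222),(317,208),(354,235),(200,200),(205,250),(290,263)]: print(uv,pix2world(im,uv,0.03))
R=cv2.Rodrigues(np.array(im['rvec'],float))[0];print(-R.T@np.array(im['tvec']).ravel())
o,im=snap('scene','s1.png')
a=im['color'][:,:,::-1][160:280,150:330]
cv2.imwrite('pics/scz.png',cv2.resize(a,None,fx=4,fy=4,interpolation=cv2.INTER_CUBIC))
R=cv2.Rodrigues(np.array(im['rvec'],float))[0];print(-R.T@np.array(im['tvec']).ravel())
E
```

```text
(222, 222) [0.49430271 0.15362207 0.03      ]
(317, 208) [ 0.53514232 -0.09760815  0.03      ]
(354, 235) [ 0.46427858 -0.19607777  0.03      ]
(200, 200) [0.55204758 0.21387403 0.03      ]
(205, 250) [0.41975676 0.19653253 0.03      ]
(290, 263) [ 0.38931535 -0.02661209  0.03      ]
[0.37546627 0.05560684 1.3005745 ]
[-0.06090545 -0.61125909  0.68853979]
```

View pics/topz.png

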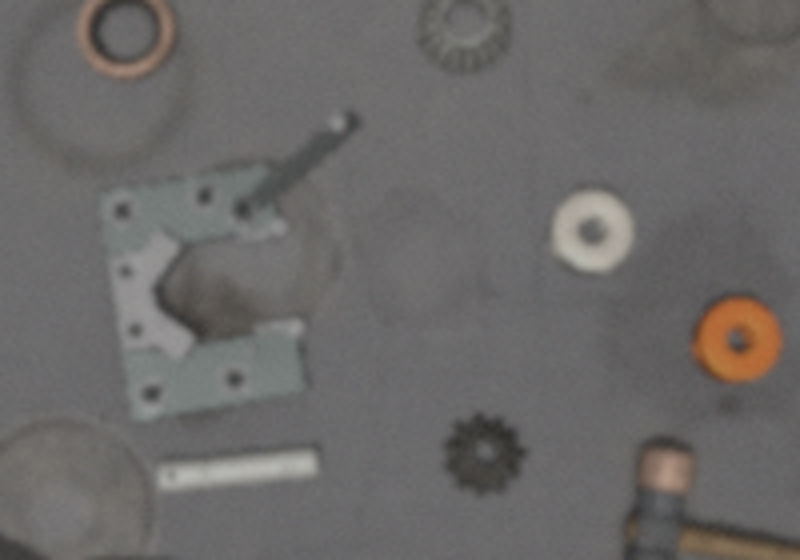

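View pics/scz.png

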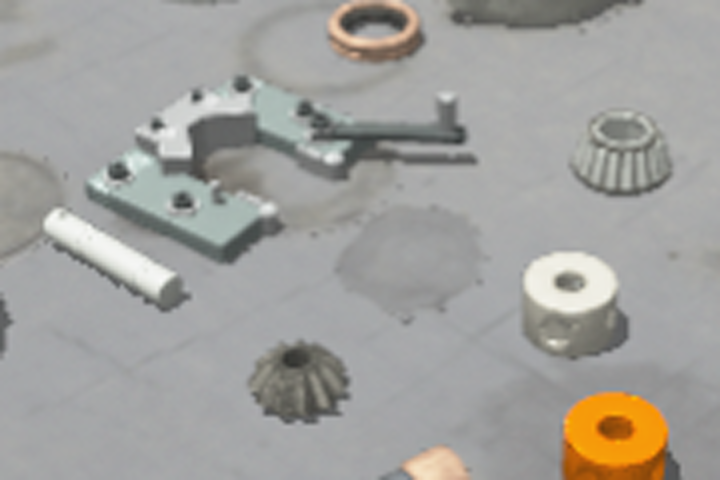

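```bash
cat > nest.py <<'E'
from h import *
from scipy.optimize import least_squares
def fitnest(im,o,obs,x0):
    # obs: list of (nestpoint3, uv)
    def P(p,q): c,s=np.cos(p[2]),np.sin(p[2]); return np.array([p[0]+c*q[0]-s*q[1],p[1]+s*q[0]+c*q[1],q[2]])
    f=lambda p: np.concatenate([world2pix(im,P(p,q),o)-np.array(uv) for q,uv in obs])
    r=least_squares(f,x0); return r.x,f(r.x).reshape(-1,2)
E
python3 - <<'E'
from nest import *
o,im=snap('top','top2.png')
z=lambda x,y:(170+(x-1.5)/4,150+(y-1.5)/4)
h=.016
obs=[((.055,-.078,h),z(103,192)),((.055,.078,h),z(133,419)),((-.058,.078,h),z(307,388)),((-.058,-.078,h),z(275,163)),
 ((-.036,-.048,.030),z(243,209))]
p,r=fitnest(im,o,obs,[.5,.15,1.75]);print(p,r)
hsv=cv2.cvtColor(im['color'],cv2.COLOR_RGB2HSV)
g=im['color'].astype(int).min(2)
m=np.zeros(g.shape,np.uint8);m[190:225,300:335]=(g[190:225,300:335]>140)*255
c,_=cv2.findContours(m,cv2.RETR_EXTERNAL,cv2.CHAIN_APPROX_NONE)
c=max(c,key=cv2.contourArea);e=cv2.fitEllipse(c);print(e, pix2world(im,e[0],.036), pix2world(im,e[0],.03))
print('latch pin',pix2world(im,z(344,120),.052))
E
```

```text
[0.4951298  0.15979104 1.74237732] [[ 0.42433872 -0.85165288]
 [ 1.03824097 -0.10294854]
 [-0.35742254  1.10688265]
 [-1.19187231 -0.05866887]
 [ 0.08124479 -0.10858621]]
((317.7947692871094, 207.49916076660156), (17.607730865478516, 18.219032287597656), 102.53472137451172) [ 0.53574966 -0.09900259  0.036     ] [ 0.53651016 -0.09973616  0.03      ]
latch pin [0.60527649 0.06640613 0.052     ]
```

```bash
cat > mv.py <<'E'
from h import *
def plan(x,y,z,yaw):  # yaw: angle of tool x in world, tool down
    o=bot.get_obs();R=np.array(o['orientation']);p=np.array(o['position'])
    d=R.T@(np.array([x,y,z])-p)
    cur=np.arctan2(R[1,0],R[0,0]); t=-(np.degrees(yaw-cur)+180)%360-180
    t=(-(np.degrees(yaw-cur))+180)%360-180
    print('shift/250',np.round(d/.25,4),'turn/120',round(t/120,4),'mm',np.round(d*1e3,1))
def st():
    o=bot.get_obs();R=o['orientation'];print('t',round(o['clock'],2),'p',np.round(o['position'],4),'yaw',round(np.arctan2(R[1,0],R[0,0]),4),'F',np.round(o['force'],1),'op',round(o['opening'],3))
    return o
E
python3 - <<'E'
from mv import *
st(); plan(.40,.50,.23,2.9);plan(.36,.55,.23,1.742)
print(np.round(cams.get_image('wrist')['hand_eye'],3))
E
```

```text
t 0.3 p [0.1557 0.6567 0.231 ] yaw 2.9088 F [-0.7  0.   0.4] op 0.997
shift/250 [-1.0954 -0.3843  0.0043] turn/120 0.0042 mm [-273.9  -96.1    1.1]
shift/250 [-0.8936 -0.2266  0.0042] turn/120 0.5571 mm [-223.4  -56.6    1.1]
[[ 0.001 -0.947 -0.322  0.082]
 [ 1.     0.001  0.    -0.   ]
 [ 0.    -0.322  0.947 -0.143]
 [ 0.     0.     0.     1.   ]]
```

apply_moves:
  steps:
    - [[-0.89,-0.23,0,0.45],[-0.89,-0.23,0,0.45],[-0.89,-0.23,0,0.45],[-0.89,-0.23,0,0.45],[-0.89,-0.23,0,0.45]]

```text
clock: 0.98
position: [0.3638, 0.5463, 0.2317]
orientation: [[-0.378, 0.926, 0.002], [0.926, 0.378, -0.001], [-0.002, 0.002, -1.0]]
force: [-1.4, 0.2, 0.2]
opening: 0.999
```

```bash
python3 - <<'E'
from mv import *
st(); plan(.50,.33,.23,1.742)
E
```

```text
t 0.97 p [0.3638 0.5463 0.2317] yaw 1.9581 F [-1.4  0.2  0.2] op 0.999
shift/250 [-1.0069  0.1776  0.0088] turn/120 0.1032 mm [-251.7   44.4    2.2]
```

apply_moves:
  steps:
    - [[-1,0.17,0,0.103],[-1,0.17,0,0.103],[-1,0.17,0,0.103],[-1,0.17,0,0.103],[-1,0.17,0,0.103]]

```text
clock: 1.6
position: [0.4989, 0.33, 0.232]
orientation: [[-0.175, 0.985, 0.002], [0.985, 0.175, -0.002], [-0.002, 0.002, -1.0]]
force: [0.2, 0.4, 0.2]
opening: 0.997
```

```bash
python3 - <<'E'
from mv import *
st(); plan(.495,.17,.23,1.742)
E
```

```text
t 1.6 p [0.4989 0.33   0.232 ] yaw 1.7469 F [0.2 0.4 0.2] op 0.997
shift/250 [-0.6275 -0.1275  0.0091] turn/120 0.0023 mm [-156.9  -31.9    2.3]
```

apply_moves:
  steps:
    - [[-0.63,-0.127,0.01,0],[-0.63,-0.127,0.01,0],[-0.63,-0.127,0.01,0],[-0.63,-0.127,0.01,0]]
  jaw: 0.55
  grip_force: 20

```text
clock: 2.1
position: [0.4933, 0.1727, 0.2293]
orientation: [[-0.18, 0.984, 0.0], [0.984, 0.18, -0.0], [-0.0, 0.0, -1.0]]
force: [-0.4, 0.5, 0.3]
opening: 0.226
```

```bash
python3 - <<'E'
from mv import *
st(); o,im=snap('wrist','w1.png')
E
```

```text
t 2.1 p [0.4933 0.1727 0.2293] yaw 1.7514 F [-0.4  0.5  0.3] op 0.226
```

View pics/w1.png

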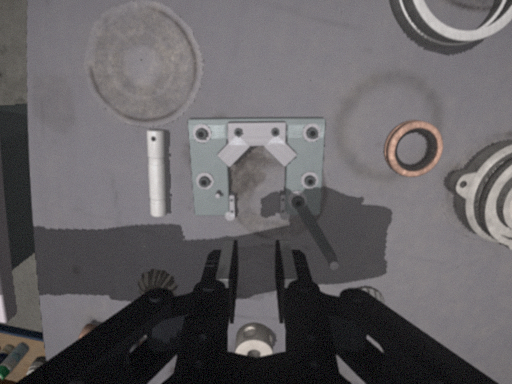

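```bash
python3 - <<'E'
import cv2
a=cv2.imread('pics/w1.png')[105:275,180:350]
cv2.imwrite('pics/w1z.png',cv2.resize(a,None,fx=3.5,fy=3.5,interpolation=cv2.INTER_CUBIC))
E
```

```text
(no output)
```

View pics/w1z.png

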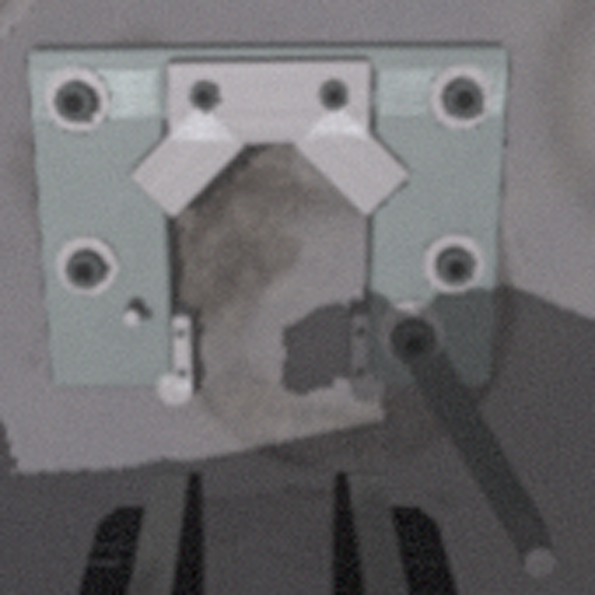

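```bash
python3 - <<'E'
from nest import *
from mv import st
o=st();im=cams.get_image('wrist')
z=lambda x,y:(180+(x-1.25)/3.5,105+(y-1.25)/3.5)
h=.016
obs=[((.055,.078,h),z(34,52)),((.055,-.078,h),z(502,52)),((-.058,.078,h),z(54,384)),((-.058,-.078,h),z(489,384)),
 ((-.036,-.048,.032),z(414,338))]
p,r=fitnest(im,o,obs,[.5,.15,1.75]);print(p,r)
pin=pix2world(im,z(540,562),.052,o);print('pin',pin)
def ln(a):
  c,s=np.cos(p[2]),np.sin(p[2]);d=a[:2]-p[:2];return c*d[0]+s*d[1],-s*d[0]+c*d[1]
q=ln(pin);print(q); print(np.arctan2(-(q[0]+.036),q[1]+.048), np.hypot(q[0]+.036,q[1]+.048))
for u in [(237,280),(276,280)]: print(u)
E
```

```text
t 2.15 p [0.4933 0.175  0.2291] yaw 1.7541 F [-0.3  0.8 -0.9] op 0.226
[0.49653418 0.16704511 1.75857613] [[-2.20268913  1.2051359 ]
 [ 2.80303997  0.68550423]
 [-1.33931419 -0.64214439]
 [ 0.54026712 -1.08845867]
 [ 0.13385512 -0.023466  ]]
pin [0.60667456 0.0762137  0.052     ]
(np.float64(-0.10979550255962124), np.float64(-0.09124799298852133))
2.100896720820387 0.08553458420757218
(237, 280)
(276, 280)
```

```bash
python3 - <<'E'
from nest import *
from mv import st
o=st();o,im=snap('wrist','w2.png');st()
a=im['color'][:,:,::-1]
cv2.imwrite('pics/w2z.png',cv2.resize(a[105:275,180:350],None,fx=3.5,fy=3.5,interpolation=cv2.INTER_CUBIC))
o,im=snap('scene','s2.png')
a=im['color'][:,:,::-1]
cv2.imwrite('pics/s2z.png',cv2.resize(a[170:240,155:280],None,fx=6,fy=6,interpolation=cv2.INTER_CUBIC))
E
```

```text
t 2.2 p [0.4932 0.1763 0.229 ] yaw 1.7561 F [ 0.3  0.4 -0.7] op 0.225
t 2.25 p [0.4932 0.1768 0.2288] yaw 1.7573 F [-0.5 -0.2  0.2] op 0.225
```

View pics/w2z.png

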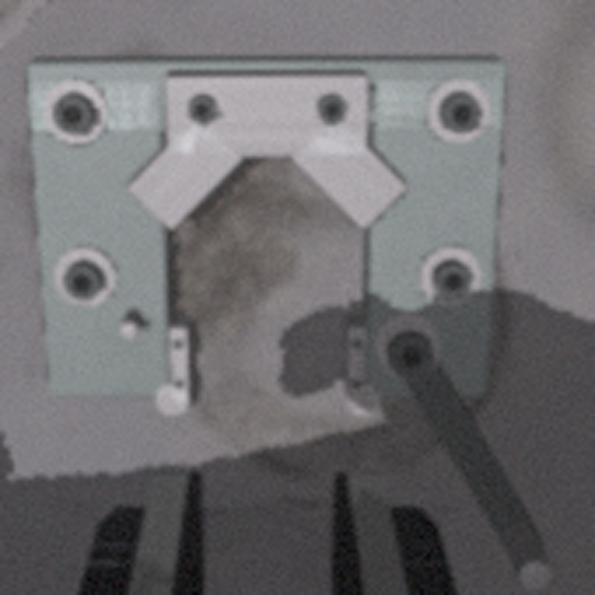

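View pics/s2z.png

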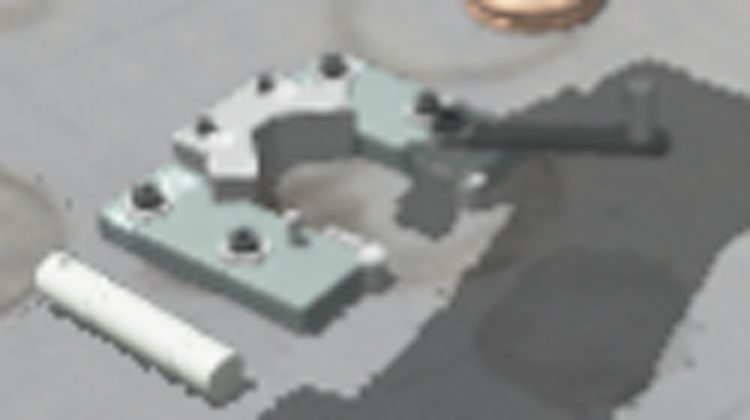

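```bash
python3 - <<'E'
from nest import *
o={'position':np.array([0.4932,0.1763,0.2290])}
ob=bot.get_obs();o['orientation']=ob['orientation']
im=cams.get_image('wrist');sc=cams.get_image('scene');tp=cams.get_image('top')
z=lambda x,y:(180+(x-1.25)/3.5,105+(y-1.25)/3.5)
zs=lambda x,y:(155+(x-2.5)/6,170+(y-2.5)/6)
zt=lambda x,y:(170+(x-1.5)/4,150+(y-1.5)/4)
h=.016
W=[((.055,.078,h),z(31,63)),((.055,-.078,h),z(504,62)),((-.058,.078,h),z(50,395)),((-.058,-.078,h),z(487,395)),
 ((-.036,-.048,.032),z(410,350))]
S=[((-.058,.078,h),zs(305,308)),((.055,.078,h),zs(100,218)),((-.036,-.048,.032),zs(450,110))]
T=[((.055,-.078,h),zt(102,191)),((.055,.078,h),zt(132,420)),((-.058,.078,h),zt(307,388)),((-.058,-.078,h),zt(275,163)),
 ((-.036,-.048,.032),zt(243,209))]
for n,i,ob_ in [('w',im,W),('s',sc,S),('t',tp,T)]:
    p,r=fitnest(i,o,ob_,[.5,.15,1.75]);print(n,p,np.round(r,1).tolist())
print('pin',pix2world(im,z(535,576),.052,o))
E
```

```text
w [0.49644801 0.16459788 1.75946932] [[-1.6, 1.2], [1.6, 1.4], [-0.7, -1.2], [0.2, -1.3], [0.5, -0.3]]
s [0.49466513 0.16069081 1.7781012 ] [[0.1, -0.0], [0.4, -0.2], [-0.5, 0.4]]
t [0.49507318 0.16004464 1.74113512] [[0.6, -0.6], [1.2, -0.4], [-0.5, 1.2], [-1.2, -0.0], [-0.0, -0.2]]
pin [0.60667214 0.07240099 0.052     ]
```

```bash
python3 - <<'E'
from mv import *
st(); plan(.549,-.148,.20,1.757)
E
```

```text
t 2.45 p [0.4931 0.1765 0.2286] yaw 1.7575 F [-1.2 -0.2 -0.7] op 0.225
shift/250 [-1.3168 -0.0214  0.1143] turn/120 0.0003 mm [-329.2   -5.3   28.6]
```

apply_moves:
  steps:
    - [[-1,-0.016,0.08,0],[-1,-0.016,0.08,0],[-1,-0.016,0.08,0],[-1,-0.016,0.08,0]]

```text
clock: 2.95
position: [0.5357, -0.0715, 0.2087]
orientation: [[-0.185, 0.983, 0.0], [0.983, 0.185, 0.0], [0.0, 0.0, -1.0]]
force: [0.8, 0.9, 0.1]
opening: 0.224
```

apply_moves:
  steps:
    - [[-0.317,-0.005,0.03,0],[-0.317,-0.005,0.03,0],[-0.317,-0.005,0.03,0],[-0.317,-0.005,0.03,0]]

```text
clock: 3.45
position: [0.5487, -0.1462, 0.2012]
orientation: [[-0.186, 0.982, -0.0], [0.982, 0.186, 0.001], [0.001, -0.0, -1.0]]
force: [0.1, 0.1, 0.3]
opening: 0.229
```

```bash
python3 - <<'E'
from mv import *
st(); o,im=snap('wrist','w3.png')
E
```

```text
t 3.45 p [ 0.5487 -0.1462  0.2012] yaw 1.7582 F [0.1 0.1 0.3] op 0.229
```

View pics/w3.png

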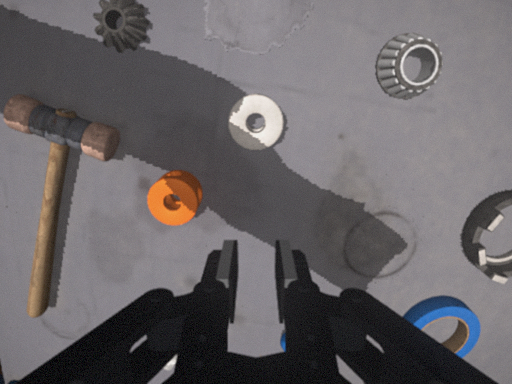

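```bash
cat > fr.py <<'E'
import numpy as np
N=np.array([0.4955,0.161]);Y=1.757
def ton(p):
    d=np.array(p[:2])-N;c,s=np.cos(Y),np.sin(Y);return np.round(np.array([c*d[0]+s*d[1],-s*d[0]+c*d[1]]),4)
def tow(q):
    c,s=np.cos(Y),np.sin(Y);return np.round(N+np.array([c*q[0]-s*q[1],s*q[0]+c*q[1]]),4)
E
python3 - <<'E'
from mv import *
from fr import *
o=st(); o,im=snap('wrist','w4.png')
a=im['color'][:,:,::-1][80:170,210:310]
cv2.imwrite('pics/w4z.png',cv2.resize(a,None,fx=6,fy=6,interpolation=cv2.INTER_CUBIC))
b=pix2world(im,(257,122),.036,o);print(b,ton(b))
print('tcp nest',ton(o['position']))
E
```

```text
t 3.5 p [ 0.5487 -0.1461  0.2013] yaw 1.7587 F [-0.6  0.4 -0.2] op 0.225
[ 0.54125624 -0.09685366  0.036     ] [-0.2619  0.0028]
tcp nest [-0.3116  0.0045]
```

View pics/w4z.png

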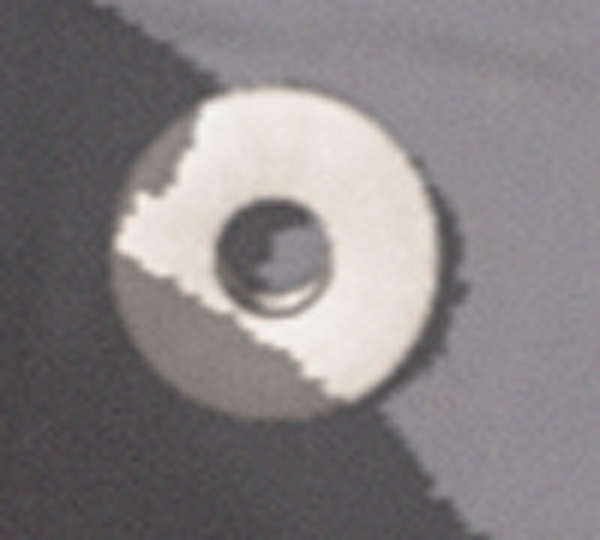

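```bash
python3 - <<'E'
from mv import *
from fr import *
st(); plan(*tow([-.312,.0037]),.020,1.757)
E
```

```text
t 3.55 p [ 0.5487 -0.1462  0.2014] yaw 1.7587 F [0.2 0.4 1.2] op 0.224
shift/250 [-0.0016  0.0032  0.7258] turn/120 0.0008 mm [ -0.4   0.8 181.4]
```

apply_moves:
  steps:
    - [[-0.002,0.003,0.25,0],[-0.002,0.003,0.5,0],[-0.002,0.003,0.726,0],[-0.002,0.003,0.726,0],[-0.002,0.003,0.726,0]]

```text
clock: 4.18
position: [0.5504, -0.1487, 0.0217]
orientation: [[-0.184, 0.983, 0.002], [0.983, 0.184, -0.0], [-0.001, 0.002, -1.0]]
force: [0.1, -0.6, 0.3]
opening: 0.223
```

```bash
python3 - <<'E'
from mv import *
from fr import *
o=st();print(ton(o['position'])); o,im=snap('wrist','w5.png');snap('scene','s5.png')
E
```

```text
t 4.17 p [ 0.5504 -0.1487  0.0217] yaw 1.7563 F [ 0.1 -0.6  0.3] op 0.223
[-0.3145  0.0034]
```

View pics/w5.png

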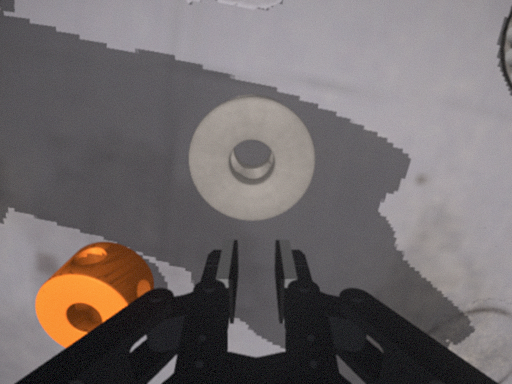

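View pics/s5.png

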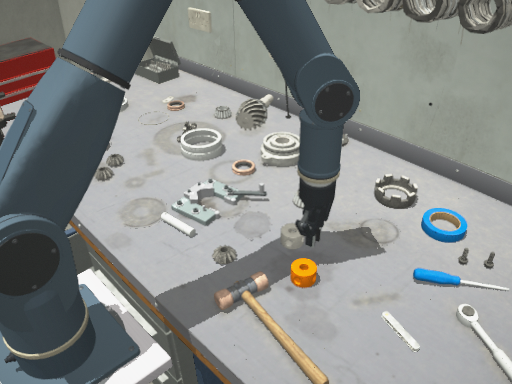

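```bash
python3 - <<'E'
from mv import *
from fr import *
o=st();im=cams.get_image('wrist')
b=pix2world(im,(252,158),.036,o);print(ton(b),ton(o['position']))
for u in [(237,240),(276,240)]:print(ton(pix2world(im,u,.022,o)))
plan(*tow([-.29,.0055]),.020,1.757)
E
```

```text
t 4.28 p [ 0.551  -0.1491  0.0225] yaw 1.756 F [-0.7  0.3  0.4] op 0.224
[-0.2615  0.0036] [-0.315   0.0029]
[-0.3074  0.0116]
[-0.3075 -0.0084]
shift/250 [ 0.0998 -0.0103  0.0095] turn/120 -0.0005 mm [24.9 -2.6  2.4]
```

apply_moves:
  steps:
    - [[0.03,-0.008,0.009,0],[0.06,-0.008,0.009,0],[0.08,-0.008,0.009,0],[0.1,-0.008,0.009,0],[0.12,-0.008,0.009,0]]

```text
clock: 4.95
position: [0.5421, -0.1202, 0.0178]
orientation: [[-0.183, 0.983, 0.001], [0.983, 0.183, -0.001], [-0.001, 0.001, -1.0]]
force: [1.9, -4.0, 3.5]
opening: 0.227
```

```bash
python3 - <<'E'
from mv import *
from fr import *
o=st();print(ton(o['position'])); o,im=snap('wrist','w6.png')
E
```

```text
t 4.95 p [ 0.5421 -0.1202  0.0178] yaw 1.755 F [ 1.9 -4.   3.5] op 0.227
[-0.2849  0.0063]
```

View pics/w6.png

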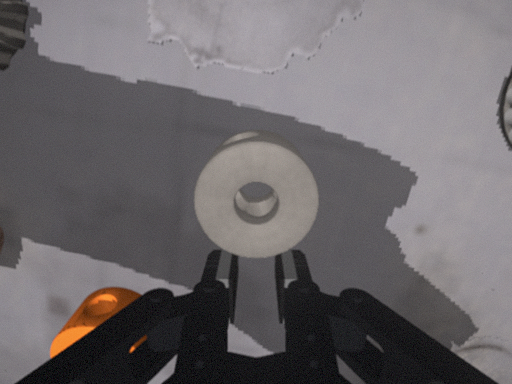

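apply_moves:
  steps:
    - [[0.04,0.005,-0.006,0],[0.08,0.01,-0.012,0],[0.12,0.015,-0.012,0],[0.16,0.02,-0.012,0],[0.2,0.025,-0.012,0]]

```text
clock: 5.62
position: [0.5386, -0.0687, 0.0205]
orientation: [[-0.184, 0.983, -0.0], [0.983, 0.184, 0.0], [0.0, -0.0, -1.0]]
force: [-0.4, -2.4, -0.1]
opening: 0.226
```

```bash
python3 - <<'E'
from mv import *
from fr import *
o=st();print(ton(o['position'])); o,im=snap('wrist','w7.png')
E
```

```text
t 5.62 p [ 0.5386 -0.0687  0.0205] yaw 1.7558 F [-0.4 -2.4 -0.1] op 0.226
[-2.337e-01  1.000e-04]
```

View pics/w7.png

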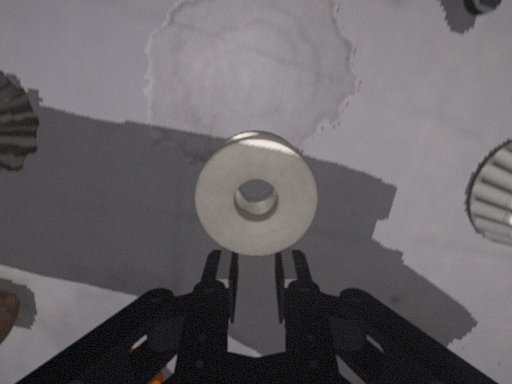

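apply_moves:
  steps:
    - [[0.04,0.001,0,0],[0.08,0.002,0,0],[0.12,0.003,0,0],[0.16,0.004,0,0],[0.2,0.005,0,0]]

```text
clock: 6.3
position: [0.5307, -0.0195, 0.0206]
orientation: [[-0.184, 0.983, 0.0], [0.983, 0.184, 0.0], [-0.0, 0.0, -1.0]]
force: [0.9, -3.2, 0.7]
opening: 0.224
```

```bash
python3 - <<'E'
from mv import *
from fr import *
o=st();print(ton(o['position'])); o,im=snap('wrist','w8.png');snap('scene','s8.png')
E
```

```text
t 6.3 p [ 0.5307 -0.0195  0.0206] yaw 1.7556 F [ 0.9 -3.2  0.7] op 0.224
[-0.1839 -0.0012]
```

View pics/w8.png

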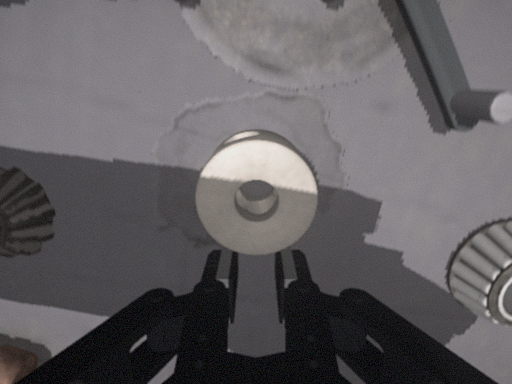

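View pics/s8.png

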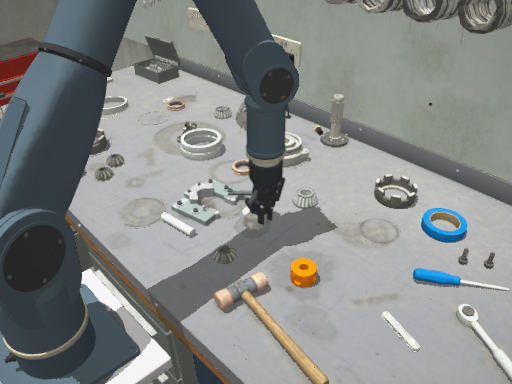

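apply_moves:
  steps:
    - [[0.03,0,0,0],[0.06,0,0,0],[0.08,0,0,0],[0.08,0,0,0]]

```text
clock: 6.9
position: [0.5269, 0.0004, 0.0206]
orientation: [[-0.185, 0.983, -0.0], [0.983, 0.185, 0.001], [0.001, -0.0, -1.0]]
force: [0.8, 0.1, 0.0]
opening: 0.226
```

```bash
python3 - <<'E'
from mv import *
from fr import *
o=st();print(ton(o['position'])); o,im=snap('wrist','w9.png')
for p in [(-.058,.034),(-.058,-.034),(-.064,.034),(-.064,-.034),(-.05,.028),(-.05,-.028)]:
    w=tow(p);print(p,world2pix(im,[*w,.016],o))
a=im['color'][:,:,::-1]
cv2.imwrite('pics/w9z.png',cv2.resize(a[0:130,130:400],None,fx=2.9,fy=2.9,interpolation=cv2.INTER_CUBIC))
E
```

```text
t 6.9 p [5.269e-01 4.000e-04 2.060e-02] yaw 1.7565 F [0.8 0.1 0. ] op 0.226
[-0.1637 -0.0011]
(-0.058, 0.034) [172.87988795  31.79720583]
(-0.058, -0.034) [329.41298684  31.59877143]
(-0.064, 0.034) [173.73705903  46.44700384]
(-0.064, -0.034) [328.81906562  46.32328982]
(-0.05, 0.028) [185.57839776  11.50824141]
(-0.05, -0.028) [316.65904202  11.5455492 ]
```

View pics/w9.png

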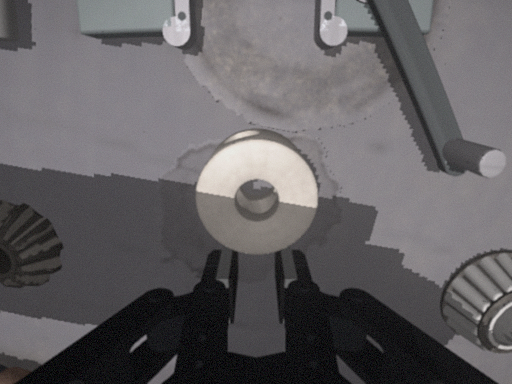

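View pics/w9z.png

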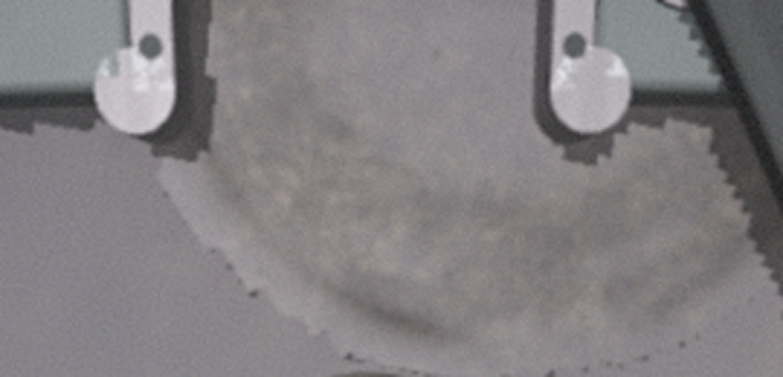

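```bash
python3 - <<'E'
import numpy as np,re
exec(open('fr.py').read())
n=tow([.0005,-.0017]);print(n)
s=open('fr.py').read();s=s.replace('0.4955,0.161',f'{n[0]},{n[1]}');open('fr.py','w').write(s)
E
python3 - <<'E'
from mv import *
from fr import *
o=st();im=cams.get_image('wrist')
print(ton(o['position']),ton(pix2world(im,(256.8,194),.036,o)))
E
```

```text
[0.4971 0.1618]
t 6.95 p [5.269e-01 2.000e-04 2.050e-02] yaw 1.7563 F [-0.8  0.6 -0. ] op 0.223
[-0.1643  0.0007] [-0.1263 -0.0007]
```

apply_moves:
  steps:
    - [[0.024,-0.002,0,0],[0.048,-0.002,0,0],[0.072,-0.002,0,0],[0.096,-0.002,0,0],[0.12,-0.002,0,0]]

```text
clock: 7.62
position: [0.521, 0.0294, 0.0206]
orientation: [[-0.184, 0.983, -0.0], [0.983, 0.184, -0.0], [-0.0, -0.0, -1.0]]
force: [1.3, -2.9, -0.1]
opening: 0.224
```

```bash
python3 - <<'E'
from mv import *
from fr import *
o=st();print(ton(o['position'])); o,im=snap('wrist','w10.png')
E
```

```text
t 7.62 p [0.521  0.0294 0.0206] yaw 1.7557 F [ 1.3 -2.9 -0.1] op 0.224
[-0.1346  0.001 ]
```

View pics/w10.png

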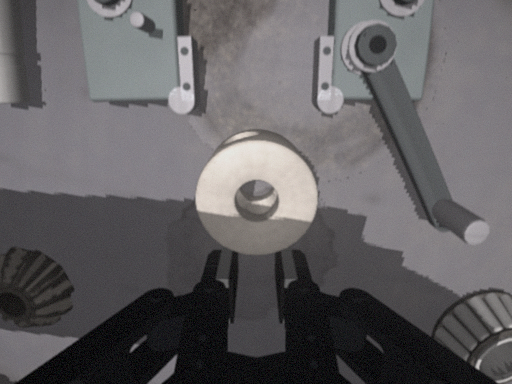

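apply_moves:
  steps:
    - [[0.02,-0.001,0,0],[0.04,-0.001,0,0],[0.06,-0.001,0,0],[0.08,-0.001,0,0],[0.1,-0.001,0,0]]

```text
clock: 8.3
position: [0.5162, 0.0538, 0.0206]
orientation: [[-0.184, 0.983, -0.0], [0.983, 0.184, -0.0], [0.0, -0.0, -1.0]]
force: [-0.5, -3.0, 0.8]
opening: 0.225
```

apply_moves:
  steps:
    - [[0.015,0,0,0],[0.03,0,0,0],[0.045,0,0,0],[0.06,0,0,0]]

```text
clock: 8.8
position: [0.5135, 0.0684, 0.0206]
orientation: [[-0.184, 0.983, -0.0], [0.983, 0.184, -0.0], [-0.0, -0.0, -1.0]]
force: [0.2, -3.0, 1.2]
opening: 0.222
```

```bash
python3 - <<'E'
from mv import *
from fr import *
o=st();print(ton(o['position'])); o,im=snap('wrist','w11.png')
E
```

```text
t 8.8 p [0.5135 0.0684 0.0206] yaw 1.7555 F [ 0.2 -3.   1.2] op 0.222
[-0.0948  0.0012]
```

View pics/w11.png

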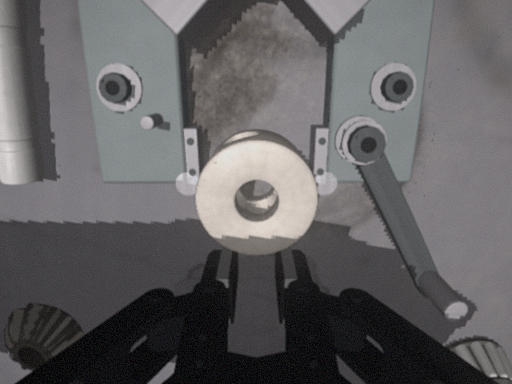

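apply_moves:
  steps:
    - [[0.015,0,0,0],[0.03,0,0,0],[0.045,0,0,0],[0.06,0,0,0],[0.075,0,0,0]]

```text
clock: 9.48
position: [0.5101, 0.0869, 0.0206]
orientation: [[-0.184, 0.983, 0.0], [0.983, 0.184, -0.0], [-0.0, -0.0, -1.0]]
force: [-0.0, -3.0, 0.3]
opening: 0.226
```

apply_moves:
  steps:
    - [[0.015,0,0,0],[0.03,0,0,0],[0.045,0,0,0],[0.06,0,0,0]]

```text
clock: 9.98
position: [0.5073, 0.1016, 0.0206]
orientation: [[-0.184, 0.983, -0.0], [0.983, 0.184, -0.0], [-0.0, -0.0, -1.0]]
force: [1.2, -3.5, -0.1]
opening: 0.228
```

```bash
python3 - <<'E'
from mv import *
from fr import *
o=st();print(ton(o['position'])); o,im=snap('wrist','w12.png')
print(ton(pix2world(im,(256.8,194),.036,o)))
E
```

```text
t 9.97 p [0.5073 0.1016 0.0206] yaw 1.7556 F [ 1.2 -3.5 -0.1] op 0.228
[-0.061   0.0011]
[-0.023  -0.0003]
```

View pics/w12.png

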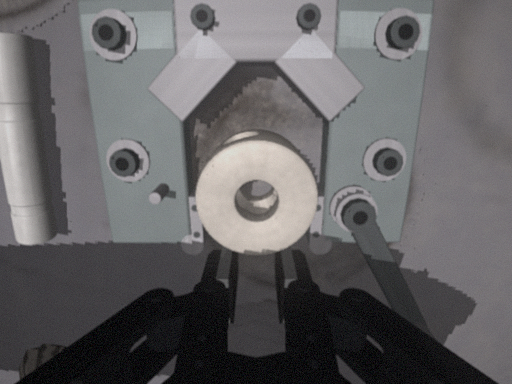

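Through the gap, forces are about 3 N. I'll continue slowly to the vee, about 23 mm more.

apply_moves:
  steps:
    - [[0.012,0,0,0],[0.024,0,0,0],[0.036,0,0,0],[0.048,0,0,0],[0.06,0,0,0]]

```text
clock: 10.65
position: [0.5046, 0.1163, 0.0206]
orientation: [[-0.184, 0.983, -0.0], [0.983, 0.184, -0.0], [-0.0, -0.0, -1.0]]
force: [0.7, -2.9, 0.1]
opening: 0.224
```

apply_moves:
  steps:
    - [[0.006,0,0,0],[0.012,0,0,0],[0.018,0,0,0]]

```text
clock: 11.02
position: [0.5038, 0.1205, 0.0206]
orientation: [[-0.184, 0.983, 0.0], [0.983, 0.184, -0.0], [-0.0, -0.0, -1.0]]
force: [0.6, -3.5, 0.4]
opening: 0.222
```

```bash
python3 - <<'E'
from mv import *
from fr import *
o=st();print(ton(o['position'])); o,im=snap('wrist','w13.png')
print(ton(pix2world(im,(256.8,194),.036,o)))
E
```

```text
t 11.03 p [0.5038 0.1205 0.0206] yaw 1.7554 F [ 0.6 -3.5  0.4] op 0.222
[-0.0418  0.0011]
[-0.0037 -0.0003]
```

View pics/w13.png

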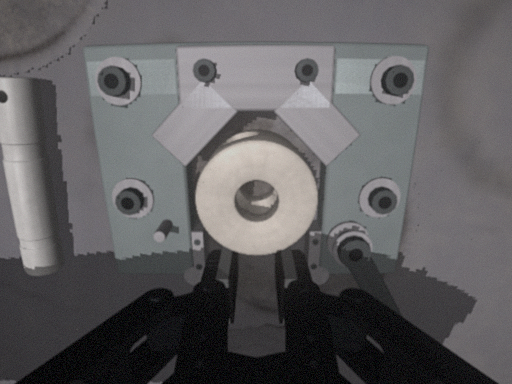

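apply_moves:
  steps:
    - [[0.004,0,0,0],[0.008,0,0,0],[0.008,0,0,0]]

```text
clock: 11.45
position: [0.5034, 0.1226, 0.0206]
orientation: [[-0.184, 0.983, -0.0], [0.983, 0.184, 0.0], [0.0, -0.0, -1.0]]
force: [0.6, -1.3, 0.9]
opening: 0.227
```

apply_moves:
  steps:
    - [[0.004,0,0,0],[0.006,0,0,0],[0.006,0,0,0]]

```text
clock: 11.82
position: [0.5031, 0.1241, 0.0206]
orientation: [[-0.184, 0.983, -0.0], [0.983, 0.184, 0.0], [0.0, -0.0, -1.0]]
force: [0.2, -2.2, 0.7]
opening: 0.222
```

apply_moves:
  steps:
    - [[0.004,0,0,0],[0.004,0,0,0]]

```text
clock: 12.08
position: [0.5029, 0.1251, 0.0206]
orientation: [[-0.184, 0.983, -0.0], [0.983, 0.184, 0.0], [0.0, -0.0, -1.0]]
force: [0.7, -2.3, 0.6]
opening: 0.226
```

apply_moves:
  steps:
    - [[0.004,0,0,0],[0.004,0,0,0]]

```text
clock: 12.32
position: [0.5027, 0.1261, 0.0206]
orientation: [[-0.184, 0.983, -0.0], [0.983, 0.184, 0.0], [0.0, -0.0, -1.0]]
force: [-0.1, -2.3, 0.2]
opening: 0.229
```

apply_moves:
  steps:
    - [[0.004,0,0,0],[0.004,0,0,0]]

```text
clock: 12.58
position: [0.5025, 0.127, 0.0206]
orientation: [[-0.184, 0.983, -0.0], [0.983, 0.184, 0.0], [0.0, -0.0, -1.0]]
force: [0.6, -2.1, 1.2]
opening: 0.219
```

apply_moves:
  steps:
    - [[0.004,0,0,0],[0.004,0,0,0]]

```text
clock: 12.82
position: [0.5024, 0.1274, 0.0207]
orientation: [[-0.183, 0.983, 0.0], [0.983, 0.183, -0.001], [-0.001, -0.0, -1.0]]
force: [0.5, -5.2, 2.0]
opening: 0.226
```

apply_moves:
  steps:
    - [[0.004,0,0,0],[0.004,0,0,0]]

```text
clock: 13.08
position: [0.5022, 0.1277, 0.0207]
orientation: [[-0.183, 0.983, 0.0], [0.983, 0.183, -0.001], [-0.001, -0.0, -1.0]]
force: [0.0, -7.3, 3.3]
opening: 0.225
```

```bash
python3 - <<'E'
from mv import *
from fr import *
o=st();print(ton(o['position'])); o,im=snap('wrist','w14.png')
print(ton(pix2world(im,(256.8,194),.036,o)))
E
```

```text
t 13.07 p [0.5022 0.1277 0.0207] yaw 1.7543 F [ 0.  -7.3  3.3] op 0.225
[-0.0345  0.0013]
[ 0.0036 -0.0001]
```

View pics/w14.png

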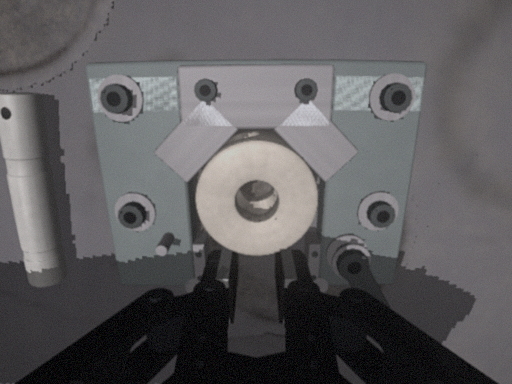

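apply_moves:
  steps:
    - [[0.006,0,0,0],[0.006,0,0,0],[0.006,0,0,0]]

```text
clock: 13.5
position: [0.5021, 0.1279, 0.0208]
orientation: [[-0.181, 0.983, 0.0], [0.983, 0.181, -0.002], [-0.002, 0.0, -1.0]]
force: [0.1, -11.3, 4.6]
opening: 0.225
```

apply_moves:
  steps:
    - [[-0.1,0,0,0],[-0.25,0,0,0],[-0.4,0,0,0],[-0.4,0,-0.25,0],[-0.4,0,-0.48,0]]

```text
clock: 14.12
position: [0.5199, 0.032, 0.1417]
orientation: [[-0.183, 0.983, -0.002], [0.983, 0.183, 0.0], [0.001, -0.002, -1.0]]
force: [0.9, 1.0, 1.3]
opening: 0.22
```

```bash
python3 - <<'E'
from mv import *
from fr import *
o=st();print(ton(o['position'])); plan(*tow([-.0908,-.1206]),.13,1.757);o,im=snap('wrist','w15.png')
E
```

```text
t 14.12 p [0.5199 0.032  0.1417] yaw 1.7546 F [0.9 1.  1.3] op 0.22
[-0.1318  0.0017]
shift/250 [0.1652 0.4886 0.0459] turn/120 -0.0012 mm [ 41.3 122.2  11.5]
```

View pics/w15.png

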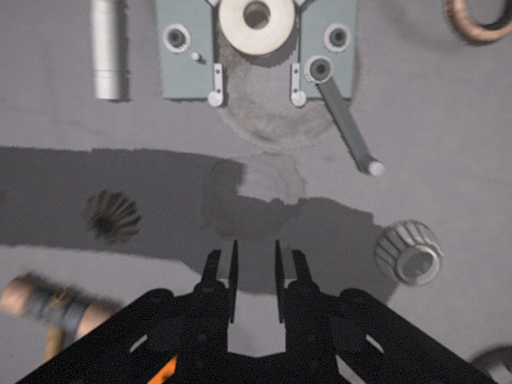

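```bash
python3 - <<'E'
from mv import *
from fr import *
o=st();o,im=snap('wrist','w16.png');st()
a=im['color'][:,:,::-1];cv2.imwrite('pics/w16z.png',cv2.resize(a[0:190,150:400],None,fx=3,fy=3,interpolation=cv2.INTER_CUBIC))
for u in [(375,168)]:
    q=ton(pix2world(im,u,.052,o));print(q,np.arctan2(-(q[0]+.036),q[1]+.048),np.hypot(q[0]+.036,q[1]+.048))
print('block',ton(pix2world(im,(257,17),.036,o)))
E
```

```text
t 14.18 p [0.523  0.0319 0.1484] yaw 1.7542 F [3.2 0.1 5.6] op 0.228
t 14.22 p [0.5231 0.0324 0.1457] yaw 1.7555 F [1.  0.7 1.3] op 0.224
[-0.1115 -0.0982] 2.1575753151685 0.09066581494697988
block [-0.     -0.0041]
```

View pics/w16z.png

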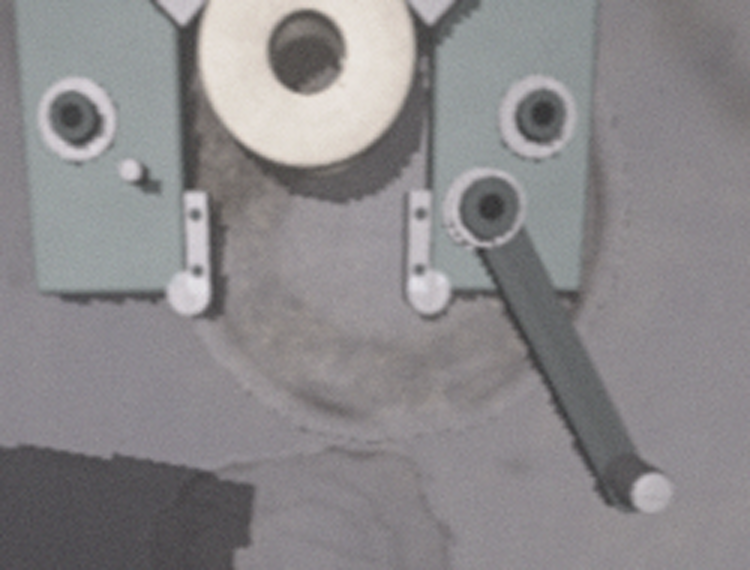

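```bash
python3 - <<'E'
from mv import *
from fr import *
o=st(); plan(*tow([-.0885,-.125]),.13,1.757)
E
```

```text
t 14.22 p [0.5231 0.0324 0.1457] yaw 1.7555 F [1.  0.7 1.3] op 0.224
shift/250 [0.1746 0.4927 0.0668] turn/120 -0.0007 mm [ 43.6 123.2  16.7]
```

apply_moves:
  steps:
    - [[0.08,0.2,0.03,0],[0.17,0.4,0.05,0],[0.17,0.5,0.06,0],[0.17,0.5,0.06,0],[0.17,0.5,0.06,0]]
  jaw: 1

```text
clock: 14.85
position: [0.6343, 0.0967, 0.1251]
orientation: [[-0.184, 0.983, -0.002], [0.983, 0.184, 0.0], [0.0, -0.002, -1.0]]
force: [0.6, -0.6, 0.4]
opening: -0.005
```

```bash
python3 - <<'E'
from mv import *
from fr import *
o=st();print(ton(o['position'])); plan(*tow([-.0885,-.125]),.034,1.757);o,im=snap('wrist','w17.png')
E
```

```text
t 14.85 p [0.6343 0.0967 0.1251] yaw 1.7554 F [ 0.6 -0.6  0.4] op -0.005
[-0.0893 -0.1227]
shift/250 [0.0033 0.0096 0.3642] turn/120 -0.0008 mm [ 0.8  2.4 91. ]
```

View pics/w17.png

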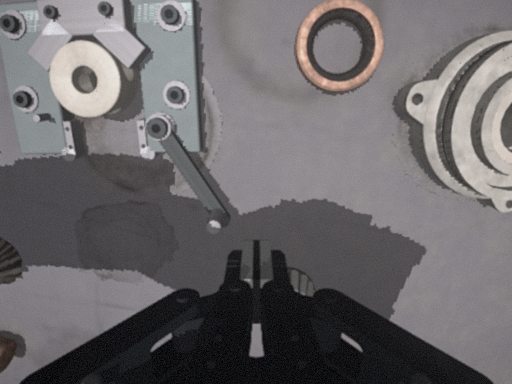

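```bash
python3 - <<'E'
from mv import *
from fr import *
o=st();im=cams.get_image('wrist')
print('bearing',ton(pix2world(im,(300,285),.02,o)),'pin',ton(pix2world(im,(215,224),.052,o)),'tcp',ton(o['position']))
t=cams.get_image('top');print(ton(pix2world(t,(285,156),.03)))
plan(*tow([-.0885,-.125]),.034,1.757)
E
```

```text
t 14.9 p [0.6342 0.0966 0.1254] yaw 1.7552 F [-0.7 -0.7  0.4] op 0.001
bearing [-0.1839 -0.1648] pin [-0.1062 -0.0924] tcp [-0.0895 -0.1227]
[-0.2035 -0.1431]
shift/250 [0.0043 0.008  0.3672] turn/120 -0.0009 mm [ 1.1  2.  91.8]
```

apply_moves:
  steps:
    - [[0.004,0.008,0.18,0],[0.004,0.008,0.365,0],[0.004,0.008,0.365,0],[0.004,0.008,0.365,0]]

```text
clock: 15.5
position: [0.6379, 0.0978, 0.036]
orientation: [[-0.183, 0.983, 0.002], [0.983, 0.183, 0.0], [-0.0, 0.002, -1.0]]
force: [0.5, 0.5, 0.2]
opening: -0.005
```

```bash
python3 - <<'E'
from mv import *
from fr import *
o=st();print(ton(o['position']));o,im=snap('wrist','w18.png')
def C(t,rho): return np.array([-.036-.084*np.sin(t)-rho*np.cos(t), -.048+.084*np.cos(t)-rho*np.sin(t)])
p=ton(o['position'])
for t in np.arange(2.1,-.05,-.15):
    # box halves hx .011 hy .013 contact distance
    d=C(t,.02)-p; print(round(t,2),np.round(C(t,.02),4),'tool/250',np.round(d[0]/.25,3),np.round(-d[1]/.25,3))
E
```

```text
t 15.5 p [0.6379 0.0978 0.036 ] yaw 1.7551 F [0.5 0.5 0.2] op -0.005
[-0.0889 -0.1265]
2.1 [-0.0984 -0.1077] tool/250 -0.038 -0.075
1.95 [-0.1066 -0.0977] tool/250 -0.071 -0.115
1.8 [-0.1133 -0.0866] tool/250 -0.097 -0.16
1.65 [-0.1182 -0.0746] tool/250 -0.117 -0.208
1.5 [-0.1212 -0.062 ] tool/250 -0.129 -0.258
1.35 [-0.1223 -0.0491] tool/250 -0.134 -0.31
1.2 [-0.1215 -0.0362] tool/250 -0.131 -0.361
1.05 [-0.1188 -0.0236] tool/250 -0.12 -0.412
0.9 [-0.1142 -0.0115] tool/250 -0.101 -0.46
0.75 [-0.1079 -0.0002] tool/250 -0.076 -0.505
0.6 [-0.0999  0.01  ] tool/250 -0.044 -0.546
0.45 [-0.0905  0.0189] tool/250 -0.007 -0.582
0.3 [-0.0799  0.0263] tool/250 0.036 -0.611
0.15 [-0.0683  0.0321] tool/250 0.082 -0.634
0.0 [-0.056  0.036] tool/250 0.132 -0.65
```

View pics/w18.png

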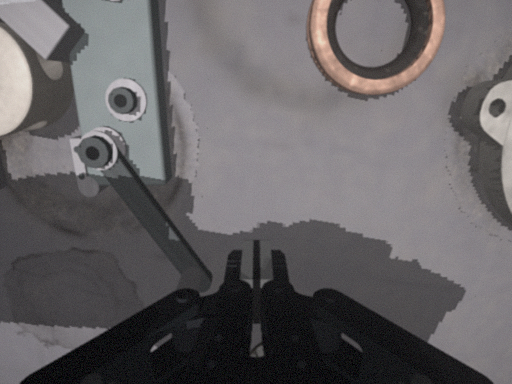

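apply_moves:
  steps:
    - [[-0.038,-0.075,0,0],[-0.071,-0.115,0,0],[-0.097,-0.16,0,0],[-0.117,-0.208,0,0],[-0.129,-0.258,0,0]]

```text
clock: 16.18
position: [0.5792, 0.0542, 0.0345]
orientation: [[-0.184, 0.983, 0.0], [0.983, 0.184, 0.0], [-0.0, 0.0, -1.0]]
force: [-0.9, 0.5, 0.6]
opening: 0.002
```

```bash
python3 - <<'E'
from mv import *
from fr import *
o=st();print(ton(o['position']));o,im=snap('wrist','w19.png');snap('scene','s19.png')
def C(t,rho): return np.array([-.036-.084*np.sin(t)-rho*np.cos(t), -.048+.084*np.cos(t)-rho*np.sin(t)])
p=ton(o['position'])
for t in np.arange(1.5,-.15,-.15):
    d=C(t,.02)-p; print(round(t,2),np.round(C(t,.02),4),'tool/250',np.round(d[0]/.25,3),np.round(-d[1]/.25,3))
E
```

```text
t 16.18 p [0.5792 0.0542 0.0345] yaw 1.7553 F [-0.9  0.5  0.6] op 0.002
[-0.121  -0.0608]
1.5 [-0.1212 -0.062 ] tool/250 -0.001 0.005
1.35 [-0.1223 -0.0491] tool/250 -0.005 -0.047
1.2 [-0.1215 -0.0362] tool/250 -0.002 -0.098
1.05 [-0.1188 -0.0236] tool/250 0.009 -0.149
0.9 [-0.1142 -0.0115] tool/250 0.027 -0.197
0.75 [-0.1079 -0.0002] tool/250 0.052 -0.243
0.6 [-0.0999  0.01  ] tool/250 0.084 -0.283
0.45 [-0.0905  0.0189] tool/250 0.122 -0.319
0.3 [-0.0799  0.0263] tool/250 0.164 -0.349
0.15 [-0.0683  0.0321] tool/250 0.211 -0.371
0.0 [-0.056  0.036] tool/250 0.26 -0.387
```

View pics/w19.png

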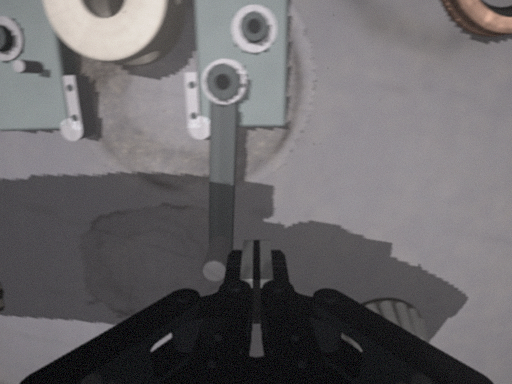

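View pics/s19.png

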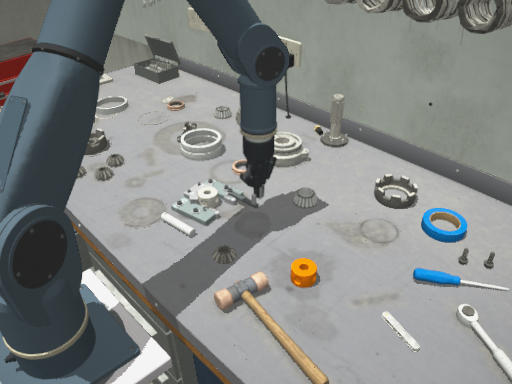

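apply_moves:
  steps:
    - [[-0.005,-0.047,0,0],[-0.002,-0.098,0,0],[0.009,-0.149,0,0],[0.027,-0.197,0,0],[0.052,-0.243,0,0]]

```text
clock: 16.9
position: [0.5166, 0.0563, 0.0344]
orientation: [[-0.184, 0.983, -0.0], [0.983, 0.184, -0.0], [-0.0, -0.0, -1.0]]
force: [1.0, 0.3, -0.3]
opening: 0.001
```

```bash
python3 - <<'E'
from mv import *
from fr import *
o=st();print(ton(o['position']));o,im=snap('wrist','w20.png')
def C(t,rho): return np.array([-.036-.084*np.sin(t)-rho*np.cos(t), -.048+.084*np.cos(t)-rho*np.sin(t)])
p=ton(o['position'])
for t in np.arange(.75,-.15,-.15):
    d=C(t,.02)-p; print(round(t,2),np.round(C(t,.02),4),'tool/250',np.round(d[0]/.25,3),np.round(-d[1]/.25,3))
E
```

```text
t 16.9 p [0.5166 0.0563 0.0344] yaw 1.7554 F [ 1.   0.3 -0.3] op 0.001
[-0.1073  0.0004]
0.75 [-0.1079 -0.0002] tool/250 -0.002 0.002
0.6 [-0.0999  0.01  ] tool/250 0.029 -0.039
0.45 [-0.0905  0.0189] tool/250 0.067 -0.074
0.3 [-0.0799  0.0263] tool/250 0.109 -0.104
0.15 [-0.0683  0.0321] tool/250 0.156 -0.127
-0.0 [-0.056  0.036] tool/250 0.205 -0.142
```

View pics/w20.png

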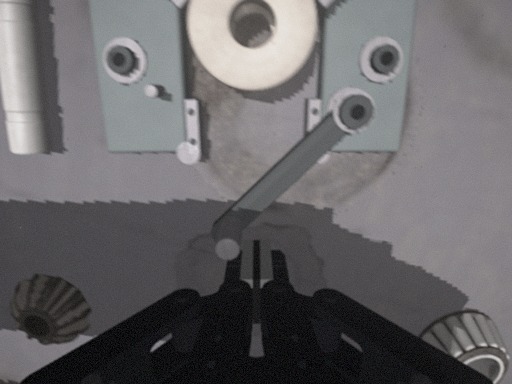

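apply_moves:
  steps:
    - [[0.025,-0.044,0,0],[0.06,-0.082,0,0],[0.105,-0.112,0,0],[0.15,-0.13,0,0]]

```text
clock: 17.45
position: [0.4779, 0.0879, 0.0343]
orientation: [[-0.184, 0.983, -0.001], [0.983, 0.184, 0.0], [0.0, -0.001, -1.0]]
force: [0.4, -1.1, 0.1]
opening: 0.001
```

```bash
python3 - <<'E'
from mv import *
from fr import *
o=st();print(ton(o['position']));o,im=snap('wrist','w21.png')
E
```

```text
t 17.45 p [0.4779 0.0879 0.0343] yaw 1.7557 F [ 0.4 -1.1  0.1] op 0.001
[-0.0691  0.0326]
```

View pics/w21.png

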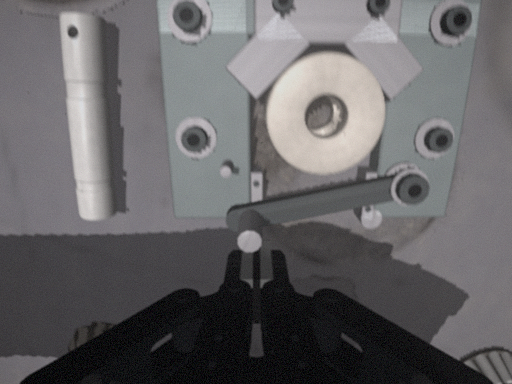

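apply_moves:
  steps:
    - [[0.02,-0.006,0,0],[0.035,-0.01,0,0],[0.045,-0.012,0,0],[0.052,-0.013,0,0]]

```text
clock: 18.0
position: [0.4734, 0.0993, 0.0344]
orientation: [[-0.183, 0.983, 0.0], [0.983, 0.183, -0.0], [-0.0, 0.0, -1.0]]
force: [0.3, -0.9, 1.0]
opening: 0.002
```

apply_moves:
  steps:
    - [[0.006,0,0,0],[0.006,0,0,0]]

```text
clock: 18.25
position: [0.4728, 0.1009, 0.0344]
orientation: [[-0.184, 0.983, -0.0], [0.983, 0.184, 0.0], [0.0, -0.0, -1.0]]
force: [0.5, 1.0, -0.0]
opening: 0.002
```

apply_moves:
  steps:
    - [[0.006,0,0,0],[0.006,0,0,0]]

```text
clock: 18.5
position: [0.4725, 0.1023, 0.0343]
orientation: [[-0.184, 0.983, -0.0], [0.983, 0.184, 0.0], [0.0, -0.0, -1.0]]
force: [0.2, 0.4, 0.1]
opening: -0.006
```

apply_moves:
  steps:
    - [[0.006,0,0,0],[0.006,0,0,0]]

```text
clock: 18.75
position: [0.4722, 0.1036, 0.0343]
orientation: [[-0.184, 0.983, -0.0], [0.983, 0.184, -0.0], [-0.0, -0.0, -1.0]]
force: [-0.3, -2.5, -0.1]
opening: 0.002
```

apply_moves:
  steps:
    - [[0.006,0,0,0],[0.006,0,0,0]]

```text
clock: 19.0
position: [0.4722, 0.1039, 0.0344]
orientation: [[-0.182, 0.983, 0.0], [0.983, 0.182, -0.001], [-0.002, 0.0, -1.0]]
force: [0.0, -6.1, 0.4]
opening: -0.004
```

```bash
python3 - <<'E'
from mv import *
from fr import *
o=st();print(ton(o['position']));o,im=snap('wrist','w22.png')
E
```

```text
t 19.0 p [0.4722 0.1039 0.0344] yaw 1.7542 F [ 0.  -6.1  0.4] op -0.004
[-0.0523  0.0352]
```

View pics/w22.png

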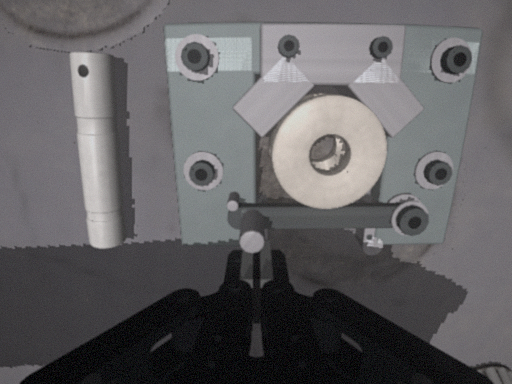

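apply_moves:
  steps:
    - [[0.004,0,0,0],[0.004,0,0,0],[-0.05,0,0,0],[-0.15,0,0,0]]

```text
clock: 19.55
position: [0.4791, 0.0687, 0.0343]
orientation: [[-0.186, 0.983, -0.0], [0.983, 0.186, 0.001], [0.001, 0.0, -1.0]]
force: [1.2, -0.5, 0.3]
opening: -0.003
```

apply_moves:
  steps:
    - [[-0.05,0,-0.2,0],[-0.05,0,-0.4,0],[-0.05,0,-0.4,0],[-0.05,0,-0.4,0]]

```text
clock: 20.05
position: [0.4811, 0.0562, 0.1343]
orientation: [[-0.184, 0.983, 0.0], [0.983, 0.184, 0.001], [0.001, 0.0, -1.0]]
force: [0.6, -0.1, -0.7]
opening: 0.001
```

```bash
python3 - <<'E'
from mv import *
from fr import *
o=st();o,im=snap('wrist','w23.png');snap('scene','s23.png')
a=im['color'][:,:,::-1]
cv2.imwrite('pics/w23z.png',cv2.resize(a[0:190,130:400],None,fx=2.9,fy=2.9,interpolation=cv2.INTER_CUBIC))
E
```

```text
t 20.05 p [0.4811 0.0562 0.1343] yaw 1.756 F [ 0.6 -0.1 -0.7] op 0.001
```

View pics/w23z.png

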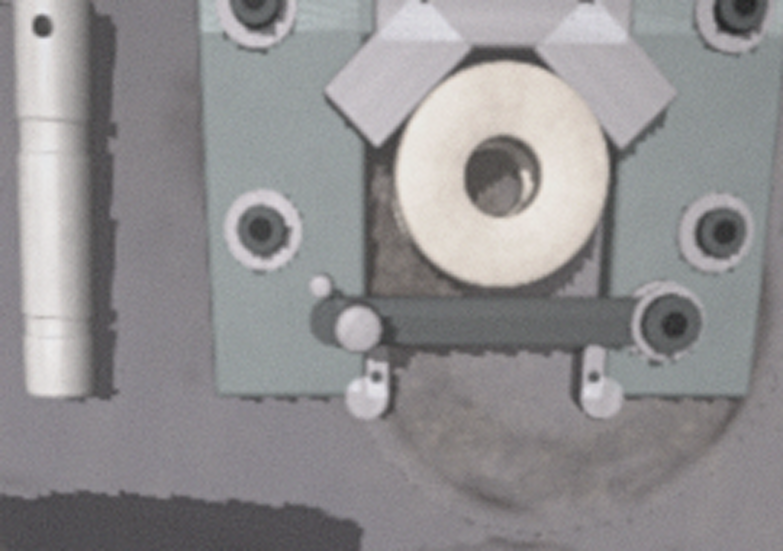

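View pics/s23.png

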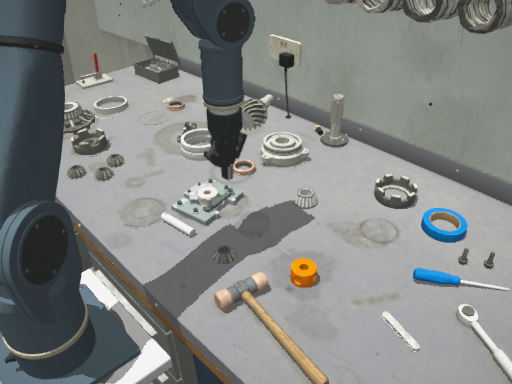

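```bash
python3 - <<'E'
from mv import *
st();print(bot.hand_in())
E
```

```text
t 20.15 p [0.4806 0.0561 0.1335] yaw 1.7559 F [0.3 0.7 0.3] op -0.0
the job is handed in; nothing more can be done
None
```

I pushed the block home against the vee, pushed the latch shut behind it, and handed the job in at about 20 s of the 64 s allowed. No verdict came back.

**How it was done:** I pushed the block along the bench between the two part-open fingertips without gripping it. Once it was home, I closed the fingers, backed them out and pushed the latch pin round until the bar reached its stop.

**Forces:** Push force was about 3 N through the gap. It rose to about 11 N when I pressed the block home, against the 35 N limit. The latch read about 6 N at its stop just before a final 1 mm nudge, which I didn't read.

**Last pictures:**
- The block is against both faces of the vee.
- The latch bar lies straight across the gap, touching its stop pin.
- The arm is clear of everything, about 130 mm above the bench.
- The bystander parts look where they were, judged by eye only; I did not measure them.

**Disagreements:**
- The cameras differed by up to about 4 mm on the nest's position along its axis and about 2 mm sideways. I corrected the sideways error from a close-up of the guide pads.
- Because of that, "home" rests on the picture and the rise in force. The computed block position read about 4 mm past home while pressed and within about 4 mm after I let go, the second from a picture taken while the arm was still swinging.

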